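# Push a shelf plank out to its saw line and hold it down

## Task

Lift the wooden push shoe off its hook, set it on the shelf plank with its heel behind the plank's inner end, and use it to slide the plank out over the edge of the saw stand until the pencilled cut line stands about 8 mm clear of the edge and parallel to it, never letting the plank tip. Finish while still gripping the shoe and pressing the plank's tail down with it, ready for the saw: do not let go. Leave the mallet, the saw and the paint tins as they are.

Things in the scene. Friction and masses are not known exactly. Their poses are not given: they have to be found in the camera images.
- shoe: Push shoe, plywood hand tool 150 mm long (x, toe at +x), 22 mm thick (y), 0.16 kg. Origin: centre of the flat sole's underside. Sole block z 0 to 30 mm, x -75 to 75. Over it a hand hole, x -40 to 40, z 30 to 75, then the grip bar, x -58 to 58, z 75 to 115. It starts hanging level by the bar's underside on one of the rack's hooks, its sole 184 mm over the bench, its length along the panel.
- rack: Fixed grey tool rack on the bench: upright panel 380 mm wide (x), 310 high, 18 thick. Origin: middle of the panel's front face at bench height; the front looks along -y, z up. It carries two double-prong steel hooks, 180 mm apart; the shoe hangs on one, the mallet on the other, and which is which varies. Hung things' mid-planes are 66 to 70 mm in front of the panel.
- stand: Fixed saw stand, a low timber platform: top 340 mm long (x) and 200 wide (y), level at z = 100 mm. Origin: centre of its underside on the bench. x points outward, the way the plank must slide; the plank overhangs the end at x = +170 mm. A fence strip 15 mm wide, 14 high, runs along the top at y -100 to -85 mm; the plank lies 6 to 14 mm from it.
- stand_edge (a point): Middle of the stand's outer end edge at the top surface, x +170 mm of the stand, z 100 mm; axes as the stand's.
- plank: Shelf plank, loose on the stand, 480 mm long (x, outward), 90 wide (y), 20 thick, uniform, 0.4 to 0.65 kg, wood on wood. Origin: centre of its underside; tail (inner end) at x -240 mm, over the stand. It starts stable, 73 to 148 mm short of its goal. There its centre of mass is 58 mm past the edge: it tips unless the shoe's middle presses the tail down with about 3 N (more nearer the edge).
- plank_line (a point): The pencilled cut line, 3 mm wide, square across the plank's top and sides at x = -50 mm (190 mm from the tail, 290 mm from the outer end); this point is its middle on the top face. Three slanting strokes mark the waste side, outward of the line. Axes as the plank's.
- mallet: Bystander: wooden joiner's mallet, head 110 x 60 x 70 mm, hung head up across the two rods of the rack's other hook, its handle hanging down between them. Origin: centre of the head's underside.
- saw: Bystander: back saw about 410 mm long, 110 mm wide and 22 mm thick, lying flat on the bench beyond the stand. Origin: underside, near its middle.
- tin_large: Bystander: closed metal paint tin, 104 mm diameter, 120 mm high, standing on the bench. Origin: centre of its bottom.
- tin_small: Bystander: closed metal paint tin, 72 mm diameter, 75 mm high, standing on the bench. Origin: centre of its bottom.
- shoe_grip (a point): Where to grip the shoe from above: middle of its grip bar, 97 mm above the sole, 18 mm below the bar's top, pinched across the 22 mm thickness (shoe y). Axes as the shoe's.
- shoe_heel (a point): Heel of the shoe: a stop, shoe x -75 to -61 mm, hanging 12 mm below the sole, less than the plank's thickness. This point is its forward face, which pushes the plank's end, at sole level (shoe x = -61 mm).
- rack_hook0 (a point): Hook at rack x = -90 mm: two 7 mm rods 60 mm apart that stick out level along rack -y for 105 mm, top side 258.5 mm over the bench, then turn up; the tips rise 12 mm and end 116 mm out. This point: between the rods, on top, 68 mm out. To take the shoe off, lift it about 24 mm (over 38 mm jams it), then draw it out along rack -y by 65 mm or more.
- rack_hook1 (a point): The same hook at rack x = +90 mm.

How it is judged (in metres and radians):
On the way, in this order (a step that is already met when the one before it is completed fails the run):
1. the shoe is gripped and clear of its hook (y of shoe in the frame of rack below -0.13 m and height (world z) of shoe above 0.1 m and contact force between the fingers and shoe above 3 N), for 0.1 s.
2. the shoe sits on the plank's tail, its heel behind the inner end, before the plank has been slid out (contact force between shoe and plank above 1 N and x of shoe in the frame of plank below -0.172 m and z of shoe in the frame of plank between 0.01 and 0.027 m and x of plank_line in the frame of stand_edge below -0.025 m), for 0.1 s.
At the end, for the whole second after the job is handed in: Cut line 2 to 14 mm beyond the stand's edge, parallel within 0.06 rad; plank flat (tilt under 0.03 rad) and still; the fingers still grip the shoe, which presses the plank's tail with over 2.5 N (more than its own weight); the fingers do not touch the plank (x of plank_line in the frame of stand_edge between 0.002 and 0.014 m and angle between the x axis of plank and the x axis of stand, either way round below 0.06 rad and angle between plank's own z axis and vertical below 0.03 rad and linear speed of plank below 0.01 m/s and x of shoe in the frame of plank below -0.1 m and z of shoe in the frame of plank above 0.014 m and contact force between shoe and plank above 2.5 N and contact force between the fingers and shoe above 3 N and contact force between the fingers and plank below 0.1 N); the arm keeps its last pose, push and grip.
It fails at once if the plank tips or is lifted (more than 0.12 rad) (angle between plank's own z axis and vertical above 0.12 rad).
It fails at once if the mallet is moved more than 40 mm (distance of mallet from where it was at the start of the episode above 0.04 m).
It fails at once if the saw is moved more than 40 mm (distance of saw from where it was at the start of the episode above 0.04 m).
It fails at once if a paint tin is moved more than 40 mm (distance of any of tin_large, tin_small from where it was at the start of the episode above 0.04 m).
It also fails if it takes over 51 s, if anything falls off the work surface, if the arm or the gripper's body presses on something with over 40 N, if the wrist force passes 120 N, or if a joint passes its speed limit or range.

## Robot

A 6-joint arm with a two-finger parallel gripper is mounted at the origin on the work surface. World frame = base frame: x ahead of the robot, y to its left, z up, the work surface at z = 0. Lengths are in mm, angles in rad, forces in N, time in s.
With the tool pointing down it reaches from about 250 to 775 mm from the base axis. Payload 8.9 kg.
Tool frame: the origin (TCP) lies midway between the tips of the shut fingers; the grasp point (between the pads) lies 19 mm behind it; x points along the fingers, z is the direction in which the jaws open and shut, and the axes are right-handed (so a half turn about x gives the same grasp; the last joint's range is limited). The gripper opens to 85 mm and grips with 20 to 120 N. Pads are 22 mm wide; open, the fingers measure 114 mm over their backs; the gripper's body (76 mm by 85 mm) begins 54 mm behind the grasp point. The pads swing forward as they close: fully open they stand 13 mm farther back than shut.
Start: joints at [-1.432, 0.291, -0.153, 1.127, 0, 1.431], TCP at [143.978, -504.87, 231.305] pointing down, gripper open.
Joint ranges: [-2.52, 2.52], [-0.91, 1.74], [-1.3, 1.37], [-1.96, 2.02], [-1.52, 1.47], [-3.14, 3.14]. Speed limits (rad/s): [2.22, 2.22, 2.79, 3.14, 3.14, 3.14].

## Interface

Orientations are given as a unit quaternion [x, y, z, w].
In Python, from workcell import env gives the robot as it stands.
- The arm moves only by the tool step_arm, never from a script. Its argument "plan" is a list of rows, each a list of 7 numbers: the shift along the world's x, y, z in cm, then the turn, a rotation vector about the world's x, y, z in rad, then the closure in counts, from 0 (fully open) to 255 (shut). In form: [[tx, ty, tz, wx, wy, wz, hand], ...]. A call has 1 to 20 rows; each row shifts and turns the pose as measured when the row begins; what a row does not reach is not made up. A row lasts 1/10 s, in which the tool goes at most 50 mm and 8.59 degrees, less where a joint would pass 70% of its speed; a pose out of reach is approached as far as the arm can. A call is refused whole if a number of a shift passes 5 or a number of a turn 0.15, either way. A call with a gripper value outside its range is refused whole. The fingers move at their own pace and stop on an object; "force" is the grip in N (left out, the last holds). Time passes only in rows, so rows that do not move let the fingers close. It gives the time, the measured TCP pose, the force and the opening at its end, in the units of the state.
- env.state(): the state, without advancing time (a new reading comes with each control period).
- env.capture(name): name is "side" or "top"; returns the picture (480x640x3 uint8, red, green, blue); there is no depth.
- env.get_calibration(name): a dict with "K" (3x3 intrinsics, pixels), "position" and "rotation" of the camera in the world. Camera axes: x right, y up, looking along -z (the intrinsics and any distortion apply to the point x, -y, -z); pixel columns grow to the right and rows downward; lengths in mm; the calibration is good to about 2 mm. A picture is of the moment at which its call begins. get_calibration takes no time and is no camera call.
- env.close_job(): hands the job in, once; it reports no verdict.
The state is a dict: "clock": time; "joints": joint angles; "joint_vel": joint speeds; "effort": joint torques, N m; "tool_pos": TCP position; "tool_rot": TCP orientation; "contact_force": force on the tool from outside, world axes, zero at the start; "torque": the same for the moment, N m; "opening": finger opening in mm.
Only numpy, scipy, OpenCV 4.12 (cv2) and the standard library are available. Lean on these libraries where they do the work, as an engineer would, in place of code of your own. Each camera call takes 0.05 s, during which the arm holds its last target. There are 200 camera calls.

## Working session

There is one attempt and no reset: what is moved stays moved. The work goes in short steps, Python scripts to look and compute and a tool call to move; the robot and the scene stay as the last step left them, time stands still between calls to the robot, and variables do not carry over. Pictures are saved under pics/ and viewed, about 8 in all and at most 12, crops included, and the job is handed in when it is done.

Besides the shell and the picture viewer there is one more tool, called after ">>>" as a command line: name --pt "numbers of a row" for each row, then --argument value for the rest. step_arm: Moves the arm, as the interface text tells. Its arguments: {"type":"object","properties":{"plan":{"type":"array"},"force":{"type":"number"}},"required":["plan"]}

```bash
mkdir -p pics; ls; python3 - <<'E'
from workcell import env
import cv2
print(env.state())
for n in("side","top"):
    print(n,env.get_calibration(n)); cv2.imwrite(f"pics/{n}0.png",env.capture(n)[:,:,::-1])
E
```

```text
pics
{'clock': 0.0, 'joints': array([-1.43229428e+00,  2.91271432e-01, -1.54114877e-01,  1.12669612e+00,
        1.13525184e-06,  1.43145974e+00]), 'joint_vel': array([-3.31143641e-04,  8.05756809e-04, -5.86032006e-04,  8.61573538e-04,
       -5.57715800e-04, -7.82048975e-05]), 'effort': array([-1.21307230e-04, -5.37146223e+01,  3.31370687e+01,  1.60822057e-02,
       -2.99566027e-04, -3.12316551e-06]), 'tool_pos': array([ 143.92141004, -504.44017023,  230.74117209]), 'tool_rot': array([ 0.42626851,  0.56474056, -0.42562462,  0.56409835]), 'contact_force': array([ 0.33934956, -0.36162181, -0.28120088]), 'torque': array([-0.04448548,  0.01384294,  0.08218777]), 'opening': 85.64911596683044}
side {'K': array([[587.21159699,   0.        , 323.05196498],
       [  0.        , 587.21159699, 233.6969719 ],
       [  0.        ,   0.        ,   1.        ]]), 'position': array([ 128.06169228, 1008.64191985, 1354.1980468 ]), 'rotation': array([-0.07738034,  0.36096759,  0.91055888, -0.18600326])}
top {'K': array([[622.24327296,   0.        , 324.3431153 ],
       [  0.        , 622.24327296, 239.58106532],
       [  0.        ,   0.        ,   1.        ]]), 'position': array([ 344.57554279,  -18.15855602, 2000.2163781 ]), 'rotation': array([ 0.04036507, -0.04139292, -0.69677518,  0.71495569])}
```

View pics/side0.png

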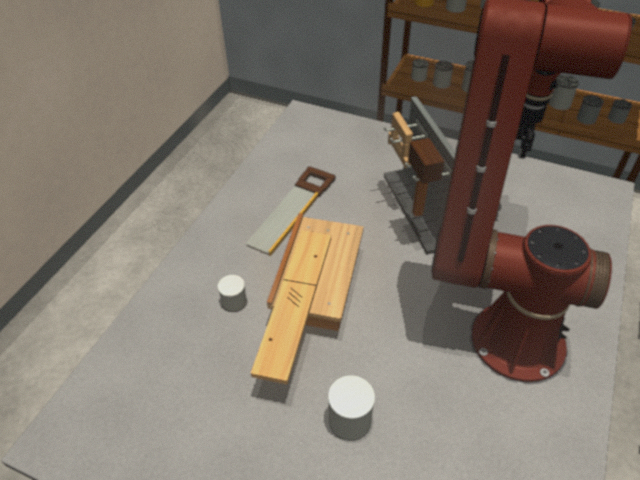

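View pics/top0.png

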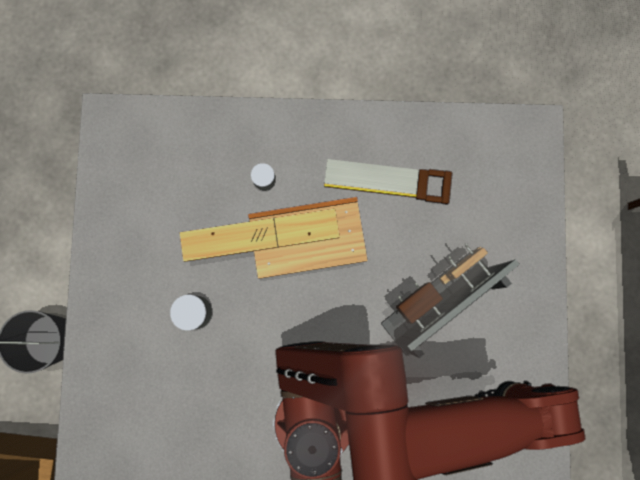

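```bash
cat > h.py <<'E'
import numpy as np, cv2
from scipy.spatial.transform import Rotation as R
from workcell import env
def ray(n,uv):
    c=env.get_calibration(n); K=np.array(c["K"]); uv=np.atleast_2d(uv).astype(float)
    d=np.c_[(uv[:,0]-K[0,2])/K[0,0],-(uv[:,1]-K[1,2])/K[1,1],-np.ones(len(uv))]
    return np.array(c["position"]),R.from_quat(c["rotation"]).apply(d)
def onz(n,uv,z):
    p,d=ray(n,uv); return p+d*((z-p[2])/d[:,2])[:,None]
def proj(n,P):
    c=env.get_calibration(n); K=c["K"]; q=R.from_quat(c["rotation"]).inv().apply(np.atleast_2d(P)-c["position"])
    return np.c_[K[0,0]*q[:,0]/-q[:,2]+K[0,2],K[1,1]*-q[:,1]/-q[:,2]+K[1,2]]
E
python3 - <<'E'
import cv2,numpy as np
t=cv2.imread("pics/top0.png");s=cv2.imread("pics/side0.png")
a=cv2.resize(t[230:365,370:530],None,fx=2.5,fy=2.5,interpolation=2)
b=cv2.resize(s[95:230,370:530],None,fx=2.5,fy=2.5,interpolation=2)
c=cv2.resize(t[190:285,170:375],(800,371),interpolation=2)[:260*371//260]
o=np.vstack([np.hstack([a,b]),c[:263]]) if 0 else np.vstack([cv2.resize(np.hstack([a,b]),(600,253)),])
cv2.imwrite("pics/c1.png",np.vstack([cv2.resize(np.hstack([t[235:355,375:525],s[95:215,370:520]]),(800,320),interpolation=2),cv2.resize(t[195:281,172:372],(640,275),interpolation=2) if 0 else np.pad(cv2.resize(t[195:281,172:372],(640,275),interpolation=2),((0,0),(0,160),(0,0)))]))
E
```

```text
(no output)
```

View pics/c1.png

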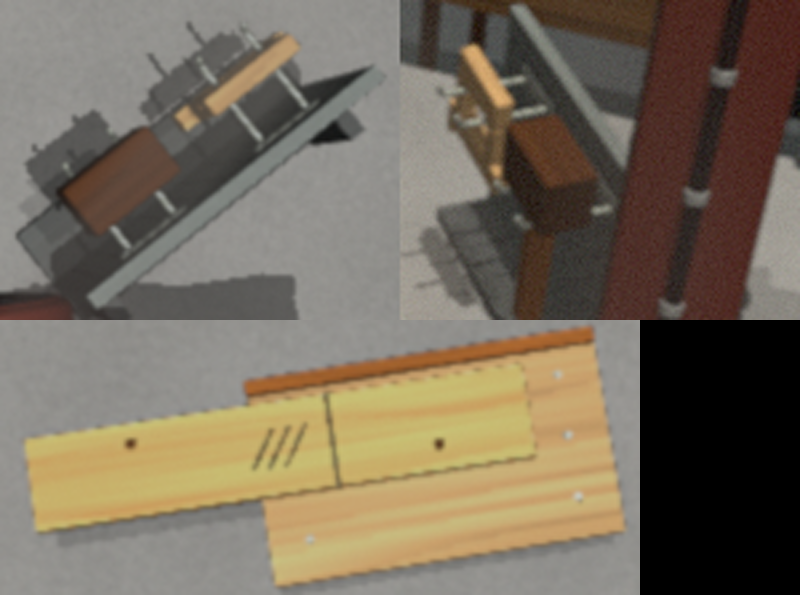

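```bash
python3 - <<'E'
from h import *
A=lambda L:np.array(L,float)/2.6667+[375,235]
B=lambda L:(np.array(L,float)-[0,320])/3.2+[172,195]
f=onz("top",A([(88,296),(372,66)]),310); print("panel",f.round(0),np.linalg.norm(f[0]-f[1]))
s=onz("top",A([(209,106),(294,41),(252,75)]),299); print("bar",s.round(0),np.linalg.norm(s[0]-s[1]))
p=onz("top",B([(25,438),(37,530),(523,366),(535,458),(327,394),(340,486)]),120); print("plank",p.round(1)); 
o=(p[0]+p[1])/2;t=(p[2]+p[3])/2;l=(p[4]+p[5])/2
g=lambda v:(np.degrees(np.arctan2(v[1],v[0])),np.linalg.norm(v))
print("plank dir,len",g(o-t),g(l-t),g(p[0]-p[1]),"tail",t,"line",l)
q=onz("top",B([(276,586),(624,530)]),100); w=onz("top",B([(245,382),(592,328)]),114)
print("stand",q.round(1),w.round(1),g(q[0]-q[1]),g(w[0]-w[1]),g(w[0]-q[0]),g(w[1]-q[1]))
u=(q[0]-q[1])/np.linalg.norm(q[0]-q[1])
print("line beyond edge",(l-q[0])@u,(l-w[0])@u,"rack front dir",g(f[1]-f[0]),"bar",g(s[1]-s[0]))
h=(f[1]-f[0])/np.linalg.norm(f[1]-f[0]); n=np.array([-h[1],h[0],0])
print("bar ctr rel panel mid: along, out",(s[2]-(f[0]+f[1])/2)@h,(s[2]-(f[0]+f[1])/2)@n)
for nm,P in(("shoe",s[2]),("tail",t)): print(nm,"reach",np.hypot(P[0],P[1]))
im=env.capture("side"); cv2.imwrite("pics/c2.png",cv2.resize(im[100:200,375:455,::-1],(480,600),interpolation=2))
E
```

```text
panel [[ 260. -250.  310.]
 [ 499. -538.  310.]] 374.6725112355565
bar [[ 455. -374.  299.]
 [ 524. -461.  299.]
 [ 488. -418.  299.]] 111.6434916421066
plank [[575.3 422.4 120. ]
 [487.9 406.4 120. ]
 [657.  -49.6 120. ]
 [568.7 -63.1 120. ]
 [625.1 136.7 120. ]
 [537.2 121.3 120. ]]
plank dir,len (np.float64(99.7915355009874), np.float64(477.73955267069647)) (np.float64(99.71474105692583), np.float64(188.07665545202047)) (np.float64(10.337295237957875), np.float64(88.8268116130022)) tail [612.84385959 -56.38879872 120.        ] line [581.10724508 128.99085395 120.        ]
stand [[ 441.8  180.5  100. ]
 [ 503.9 -150.4  100. ]] [[ 635.5  216.1  114. ]
 [ 696.7 -115.2  114. ]] (np.float64(100.6326936890222), np.float64(336.6367536331674)) (np.float64(100.45978373864189), np.float64(336.87847379341247)) (np.float64(10.413842691435656), np.float64(197.44006223276614)) (np.float64(10.342469114098286), np.float64(196.42706213238696))
line beyond edge -76.31892540587671 -75.56666955263198 rack front dir (np.float64(-50.25502281880874), np.float64(374.6725112355565)) bar (np.float64(-51.63509567975566), np.float64(111.6434916421066))
bar ctr rel panel mid: along, out 87.59694459931482 68.01750586099718
shoe reach 642.057701737083
tail reach 615.4326062682262
```

View pics/c2.png

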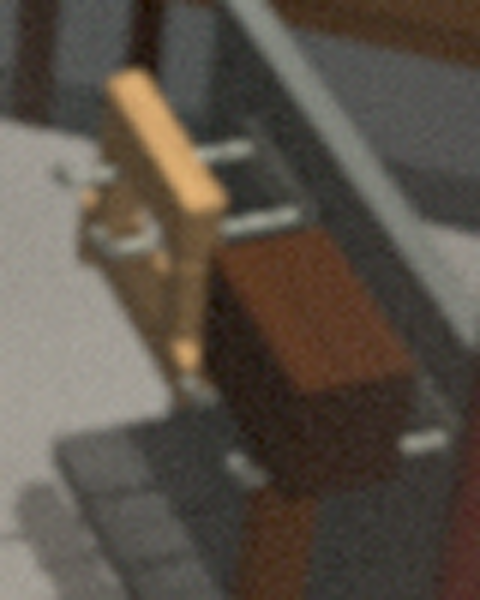

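```bash
python3 - <<'E'
from h import *
a=np.radians(129.5);d=np.array([np.cos(a),np.sin(a),0]);n=np.array([np.sin(a),-np.cos(a),0]);c=np.array([488,-418,0.])
for e in(75,58,-58,-75,61,-61):
  for y in(11,-11):
    print(e,y,[(z,*((proj("side",c+d*e+n*y+[0,0,z])[0]-[375,100])*6).round(0)) for z in(299,214,184,172)])
E
```

```text
75 11 [(299, np.float64(202.0), np.float64(227.0)), (214, np.float64(185.0), np.float64(363.0)), (184, np.float64(180.0), np.float64(409.0)), (172, np.float64(178.0), np.float64(427.0))]
75 -11 [(299, np.float64(244.0), np.float64(219.0)), (214, np.float64(226.0), np.float64(355.0)), (184, np.float64(220.0), np.float64(401.0)), (172, np.float64(218.0), np.float64(419.0))]
58 11 [(299, np.float64(189.0), np.float64(207.0)), (214, np.float64(173.0), np.float64(342.0)), (184, np.float64(167.0), np.float64(388.0)), (172, np.float64(165.0), np.float64(406.0))]
58 -11 [(299, np.float64(231.0), np.float64(199.0)), (214, np.float64(213.0), np.float64(334.0)), (184, np.float64(207.0), np.float64(380.0)), (172, np.float64(205.0), np.float64(398.0))]
-58 11 [(299, np.float64(104.0), np.float64(74.0)), (214, np.float64(91.0), np.float64(208.0)), (184, np.float64(87.0), np.float64(254.0)), (172, np.float64(85.0), np.float64(272.0))]
-58 -11 [(299, np.float64(145.0), np.float64(66.0)), (214, np.float64(130.0), np.float64(201.0)), (184, np.float64(126.0), np.float64(246.0)), (172, np.float64(124.0)
[... 439 characters left out ...]
.0)), (214, np.float64(175.0), np.float64(346.0)), (184, np.float64(170.0), np.float64(392.0)), (172, np.float64(167.0), np.float64(410.0))]
61 -11 [(299, np.float64(233.0), np.float64(202.0)), (214, np.float64(216.0), np.float64(338.0)), (184, np.float64(210.0), np.float64(384.0)), (172, np.float64(207.0), np.float64(402.0))]
-61 11 [(299, np.float64(102.0), np.float64(70.0)), (214, np.float64(89.0), np.float64(205.0)), (184, np.float64(85.0), np.float64(250.0)), (172, np.float64(83.0), np.float64(268.0))]
-61 -11 [(299, np.float64(142.0), np.float64(63.0)), (214, np.float64(128.0), np.float64(198.0)), (184, np.float64(124.0), np.float64(243.0)), (172, np.float64(122.0), np.float64(261.0))]
```

```bash
cat >> h.py <<'E'
def goal(P,yaw):
    """shift cm and rotvec to reach TCP P (mm), tool down, jaw axis at yaw (deg, world) mod 180"""
    s=env.state(); R0=R.from_quat(s["tool_rot"]); best=None
    for k in(0,180):
        a=np.radians(yaw+k); z=np.array([np.cos(a),np.sin(a),0]);x=np.array([0,0,-1.]);y=np.cross(z,x)
        v=(R.from_matrix(np.c_[x,y,z])*R0.inv()).as_rotvec()
        if best is None or np.linalg.norm(v)<np.linalg.norm(best): best=v
    print("t",s["clock"].round(2) if hasattr(s["clock"],"round") else s["clock"],"pos",s["tool_pos"].round(1),"shift cm",((np.array(P)-s["tool_pos"])/10).round(2),"rot",best.round(3),"open",round(s["opening"],1),"F",s["contact_force"].round(1),"j",s["joints"].round(2))
E
python3 -c "
from h import *
goal((488,-418,262),39.5)"
```

```text
t 0.15 pos [ 143.9 -504.6  230.9] shift cm [34.41  8.66  3.11] rot [-1.000e-03  0.000e+00 -1.159e+00] open 85.2 F [-0.4  0.9  0.4] j [-1.43  0.29 -0.15  1.13  0.    1.43]
```

>>> step_arm --pt "0 0 5 0 0 0 0" --pt "0 0 5 0 0 0 0" --pt "0 0 5 0 0 0 0" --pt "0 0 3 0 0 0 110" --force 60

```text
clock: 0.55
tool_pos: [143.1, -498.7, 409.9]
tool_rot: [0.43, 0.568, -0.422, 0.561]
contact_force: [-0.9, -0.4, 0.6]
opening: 73.1
```

```bash
python3 -c "
from h import *
goal((488,-418,262),39.5)"
```

```text
t 0.55 pos [ 143.1 -498.7  409.9] shift cm [ 34.49   8.07 -14.79] rot [-0.015  0.007 -1.159] open 73.1 F [-0.9 -0.4  0.6] j [-1.43  0.27  0.28  1.6  -0.    1.43]
```

>>> step_arm --pt "4 1 0 0 0 -0.145 110" --pt "4 1 0 0 0 -0.145 110" --pt "4 1 0 0 0 -0.145 110" --pt "4 1 0 0 0 -0.145 110" --pt "4 1 0 0 0 -0.145 110" --pt "4 1 0 0 0 -0.145 110" --pt "4 1 0 0 0 -0.145 110" --pt "4 1 0 0 0 -0.145 110"

```text
clock: 1.35
tool_pos: [457.3, -425.4, 414.2]
tool_rot: [0.671, 0.242, -0.659, 0.239]
contact_force: [0.6, -0.2, 0.1]
opening: 48.8
```

```bash
python3 -c "
from h import *
goal((488,-418,262),39.5)"
```

```text
t 1.35 pos [ 457.3 -425.4  414.2] shift cm [  3.07   0.74 -15.22] rot [-0.01   0.014 -0.006] open 48.8 F [ 0.6 -0.2  0.1] j [-0.88  0.5   0.64  1.71  0.02  3.14]
```

>>> step_arm --pt "0.2 0 0 0 0 0.145 110" --pt "0.2 0 0 0 0 0.145 110" --pt "0.2 0 0 0 0 0.145 110" --pt "0.2 0 0 0 0 0.145 110" --pt "0.2 0 0 0 0 0.145 110" --pt "0.2 0 0 0 0 0.145 110" --pt "0.2 0 0 0 0 0.145 110" --pt "0.2 0 0 0 0 0.145 110" --pt "0.2 0 0 0 0 0.145 110" --pt "0.2 0 0 0 0 0.145 110" --pt "0.2 0 0 0 0 0.145 110" --pt "0.2 0 0 0 0 0.145 110" --pt "0.2 0 0 0 0 0.145 110" --pt "0.2 0 0 0 0 0.145 110" --pt "0.2 0 0 0 0 0.145 110" --pt "0 0 0 0 0 0.145 110" --pt "0 0 0 0 0 0.145 110" --pt "0 0 0 0 0 0.145 110" --pt "0 0 0 0 0 0.145 110" --pt "0 0 0 0 0 0.145 110"

```text
clock: 3.35
tool_pos: [493.6, -422.4, 403.1]
tool_rot: [-0.196, 0.69, 0.191, 0.67]
contact_force: [1.0, -0.2, 0.2]
opening: 48.6
```

```bash
python3 -c "
from h import *
goal((488,-418,262),39.5)"
```

```text
t 3.35 pos [ 493.6 -422.4  403.1] shift cm [ -0.56   0.44 -14.11] rot [ 0.018 -0.025  0.135] open 48.6 F [ 1.  -0.2  0.2] j [-0.81  0.58  0.74  1.74 -0.03  0.21]
```

>>> step_arm --pt "-0.5 0.4 0 0.018 -0.025 0.13 110" --pt "0 0 0 0 0 0 110" --pt "0 0 -4 0 0 0 110" --pt "0 0 -4 0 0 0 110" --pt "0 0 0 0 0 0 110"

```text
clock: 3.85
tool_pos: [488.5, -418.3, 320.1]
tool_rot: [-0.236, 0.667, 0.236, 0.666]
contact_force: [-0.3, -0.2, -0.4]
opening: 48.4
```

```bash
python3 -c "
from h import *
goal((488,-418,262),39.5)
cv2.imwrite('pics/s3.png',cv2.resize(env.capture('side')[60:240,360:520,::-1],(533,600),interpolation=2))"
```

```text
t 3.85 pos [ 488.5 -418.3  320.1] shift cm [-0.05  0.03 -5.81] rot [-0.    -0.001  0.009] open 48.4 F [-0.3 -0.2 -0.4] j [-0.82  0.51  0.41  1.47 -0.    0.07]
```

View pics/s3.png

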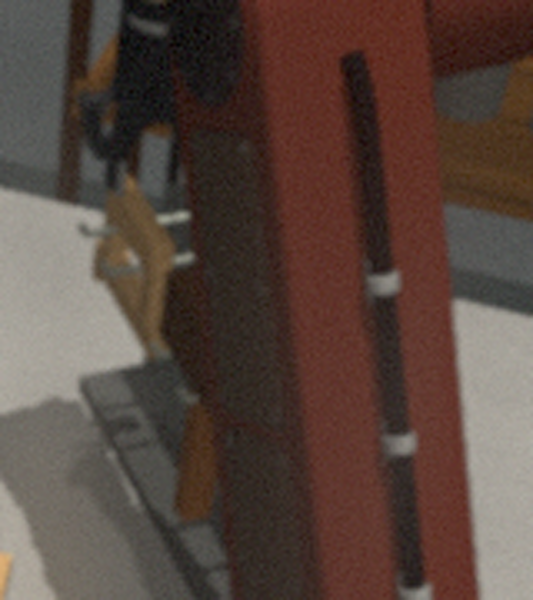

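Open fingers stand over the bar (tips near (112,185) and (175,175), bar from (125,180) to (170,240)). I'm going down to grip.

>>> step_arm --pt "0 0 -2.5 0 0 0 110" --pt "0 0 -2.3 0 0 0 110" --pt "0 0 -1 0 0 0 110" --pt "0 0 0 0 0 0 110"

```text
clock: 4.3
tool_pos: [493.6, -423.3, 274.4]
tool_rot: [-0.239, 0.666, 0.228, 0.669]
contact_force: [0.2, -0.4, -0.6]
opening: 48.5
```

>>> step_arm --pt "0 0 0 0 0 0 255" --pt "0 0 0 0 0 0 255" --pt "0 0 0 0 0 0 255" --pt "0 0 0 0 0 0 255" --pt "0 0 0 0 0 0 255" --pt "0 0 0 0 0 0 255" --pt "0 0 0 0 0 0 255" --force 90

```text
clock: 5.0
tool_pos: [495.3, -425.2, 280.2]
tool_rot: [-0.241, 0.665, 0.225, 0.67]
contact_force: [-0.2, 0.4, -1.6]
opening: 20.3
```

```bash
python3 -c "
from h import *
goal((488,-418,262),39.5);print(env.state()['effort'].round(1),env.state()['joint_vel'].round(3))
t=env.capture('top')[200:400,330:560,::-1];s=env.capture('side')[0:300,340:560,::-1]
cv2.imwrite('pics/s4.png',np.hstack([cv2.resize(t,(460,400)),cv2.resize(s,(293,400))]))
goal((488,-418,262),39.5)"
```

```text
t 5.0 pos [ 495.3 -425.2  280.2] shift cm [-0.73  0.72 -1.82] rot [0.019 0.015 0.017] open 20.3 F [-0.2  0.4 -1.6] j [-0.82  0.51  0.31  1.34 -0.    0.08]
[  0.  -70.9  35.5  -0.3  -0.    0. ] [-0.    -0.001 -0.001  0.     0.001  0.   ]
t 5.1 pos [ 495.3 -425.2  280.1] shift cm [-0.73  0.72 -1.81] rot [0.019 0.015 0.017] open 20.2 F [ 0.1 -0.3 -1.1] j [-0.82  0.51  0.31  1.34 -0.    0.08]
```

View pics/s4.png

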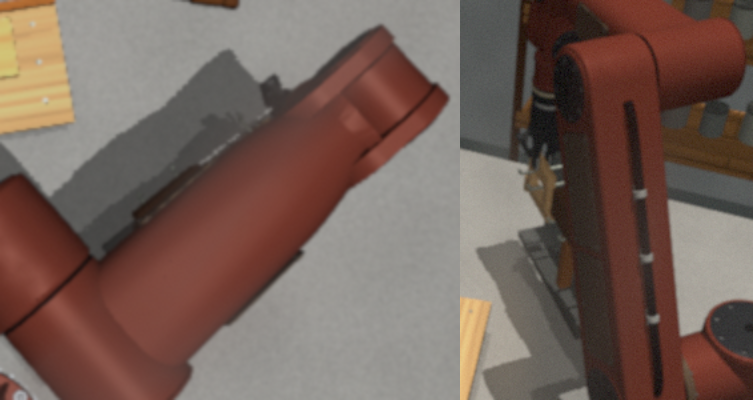

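>>> step_arm --pt "0 0 0 0 0 0 110" --pt "0 0 0 0 0 0 110" --pt "0 0 0 0 0 0 110" --pt "0 0 0 0 0 0 110" --pt "0 0 0 0 0 0 110"

```text
clock: 5.6
tool_pos: [495.5, -425.4, 280.6]
tool_rot: [-0.241, 0.665, 0.225, 0.67]
contact_force: [-0.6, 0.2, -0.8]
opening: 48.4
```

>>> step_arm --pt "-0.4 0.4 -0.3 0.019 0.015 0.017 110"

```text
clock: 5.7
tool_pos: [491.5, -421.3, 278.3]
tool_rot: [-0.239, 0.665, 0.239, 0.666]
contact_force: [0.6, 1.2, 0.6]
opening: 48.5
```

```bash
python3 -c "
from h import *
goal((488,-418,262),39.5);print(env.state()['effort'].round(1),env.state()['torque'].round(2))"
```

```text
t 5.7 pos [ 491.5 -421.3  278.3] shift cm [-0.35  0.33 -1.63] rot [ 0.001  0.001 -0.   ] open 48.5 F [0.6 1.2 0.6] j [-0.82  0.52  0.32  1.37  0.    0.06]
[  0.1 -70.9  33.8  -1.2  -0.1   0.6] [ 0.02 -0.02  0.  ]
```

>>> step_arm --pt "-0.3 0.3 -0.5 0 0 0 110"

```text
clock: 5.8
tool_pos: [488.4, -418.3, 272.8]
tool_rot: [-0.239, 0.665, 0.239, 0.665]
contact_force: [0.1, -0.5, -0.2]
opening: 48.4
```

>>> step_arm --pt "0 0 -0.5 0 0 0 110"

```text
clock: 5.9
tool_pos: [488.1, -418.0, 267.3]
tool_rot: [-0.239, 0.665, 0.24, 0.665]
contact_force: [0.0, 0.2, -0.2]
opening: 48.4
```

```bash
python3 -c "
from h import *
goal((488,-418,262),39.5);print(env.state()['effort'].round(1),env.state()['torque'].round(2))"
```

```text
t 5.9 pos [ 488.1 -418.   267.3] shift cm [-0.01 -0.   -0.53] rot [-0.001 -0.    -0.001] open 48.4 F [ 0.   0.2 -0.2] j [-0.82  0.51  0.28  1.34  0.    0.06]
[ -0.  -69.8  35.    0.4  -0.   -0. ] [-0.02  0.01  0.  ]
```

>>> step_arm --pt "0 0 -0.4 0 0 0 110" --pt "0 0 -0.1 0 0 0 180" --pt "0 0 0 0 0 0 255" --pt "0 0 0 0 0 0 255" --pt "0 0 0 0 0 0 255" --pt "0 0 0 0 0 0 255" --pt "0 0 0 0 0 0 255"

```text
clock: 6.6
tool_pos: [487.6, -417.5, 260.7]
tool_rot: [-0.239, 0.666, 0.24, 0.665]
contact_force: [-0.7, -0.6, 0.3]
opening: 20.8
```

>>> step_arm --pt "0 0 0.5 0 0 0 255"

```text
clock: 6.7
tool_pos: [487.3, -417.3, 265.2]
tool_rot: [-0.238, 0.666, 0.241, 0.665]
contact_force: [1.1, 0.1, -2.3]
opening: 20.6
```

```bash
python3 -c "
from h import *
goal((488,-418,262),39.5);print(env.state()['effort'].round(1),env.state()['torque'].round(2))"
```

```text
t 6.7 pos [ 487.3 -417.3  265.2] shift cm [ 0.07 -0.07 -0.32] rot [-0.003 -0.002 -0.001] open 20.6 F [ 1.1  0.1 -2.3] j [-0.82  0.51  0.27  1.33  0.    0.06]
[  0.  -71.   34.6  -0.6  -0.   -0. ] [-0.05 -0.01 -0.02]
```

>>> step_arm --pt "0 0 0.7 0 0 0 255" --pt "0 0 0.7 0 0 0 255" --pt "0 0 0.5 0 0 0 255"

```text
clock: 7.0
tool_pos: [487.4, -417.3, 286.0]
tool_rot: [-0.238, 0.666, 0.24, 0.665]
contact_force: [0.2, 0.2, -0.8]
opening: 21.0
```

>>> step_arm --pt "0.8 0.65 0 0 0 0 255" --pt "0.8 0.65 0 0 0 0 255" --pt "0.8 0.65 0 0 0 0 255"

```text
clock: 7.3
tool_pos: [512.8, -397.4, 287.4]
tool_rot: [-0.238, 0.666, 0.239, 0.665]
contact_force: [0.5, 0.2, -1.3]
opening: 20.7
```

>>> step_arm --pt "1.2 0.95 -0.05 0 0 0 255" --pt "1.2 0.95 -0.05 0 0 0 255" --pt "1.2 0.95 -0.05 0 0 0 255" --pt "1.2 0.95 -0.05 0 0 0 255" --pt "1.2 0.95 0 0 0 0 255" --pt "1.2 0.95 0 0 0 0 255" --pt "0.5 0.4 0 0 0 0 255" --pt "0.1 0.1 0 0 0 0 255"

```text
clock: 8.1
tool_pos: [600.1, -326.2, 283.6]
tool_rot: [-0.239, 0.665, 0.241, 0.665]
contact_force: [-0.7, -1.1, -2.3]
opening: 21.2
```

```bash
python3 -c "
from h import *
goal((612.8,-56.4,262),10.1)
t=env.capture('top')[150:330,330:530,::-1];s=env.capture('side')[60:240,330:510,::-1]
cv2.imwrite('pics/s5.png',np.hstack([cv2.resize(t,(444,400),interpolation=2),cv2.resize(s,(400,400),interpolation=2)[:,:356]]))"
```

```text
t 8.1 pos [ 600.1 -326.2  283.6] shift cm [ 1.27 26.98 -2.16] rot [-0.003 -0.001 -0.517] open 21.2 F [-0.7 -1.1 -2.3] j [-0.61  0.61  0.48  1.45  0.    0.27]
```

View pics/s5.png

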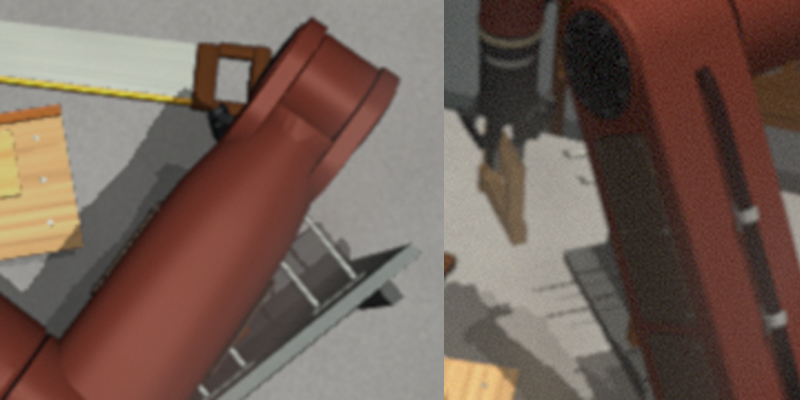

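>>> step_arm --pt "0.1 3 0 0 0 -0.05 255" --pt "0.1 3 0 0 0 -0.05 255" --pt "0.1 3 0 0 0 -0.05 255" --pt "0.1 3 0 0 0 -0.05 255" --pt "0 3 0 0 0 -0.05 255" --pt "0 3 0 0 0 -0.05 255" --pt "0 3 0 0 0 -0.05 255" --pt "0 3 0 0 0 -0.05 255" --pt "0 3 0 0 0 -0.05 255" --pt "0 2 0 0 0 -0.05 255" --pt "0 1 0 0 0 -0.02 255" --pt "0 0.5 0 0 0 0 255" --pt "0 0.1 0 0 0 0 255"

```text
clock: 9.5
tool_pos: [597.0, -20.2, 285.6]
tool_rot: [-0.048, 0.705, 0.048, 0.706]
contact_force: [-0.9, -0.4, -1.2]
opening: 20.8
```

```bash
python3 -c "
from h import *
goal((603.7,-4.2,232),10.1)"
```

```text
t 9.5 pos [597.  -20.2 285.6] shift cm [ 0.67  1.6  -5.36] rot [-0.     0.001  0.041] open 20.8 F [-0.9 -0.4 -1.2] j [-0.16  0.41  0.17  1.32  0.    1.28]
```

>>> step_arm --pt "0.35 0.8 -1.5 0 0 0.02 255" --pt "0.3 0.8 -1.5 0 0 0.02 255" --pt "0 0 -1.5 0 0 0 255" --pt "0 0 -0.6 0 0 0 255" --pt "0 0 -0.1 0 0 0 255"

```text
clock: 10.0
tool_pos: [604.2, -8.7, 233.1]
tool_rot: [-0.062, 0.703, 0.061, 0.705]
contact_force: [-0.4, 0.6, -1.6]
opening: 20.9
```

```bash
python3 -c "
from h import *
goal((603.7,-4.2,232),10.1)
s=env.capture('side');cv2.imwrite('pics/raw6.png',s[:,:,::-1])
cv2.imwrite('pics/s6.png',cv2.resize(s[170:300,240:400,::-1],(720,585),interpolation=2))
p=env.state()['tool_pos'];a=np.radians(100.1);u=np.array([np.cos(a),np.sin(a),0]);n=np.array([-u[1],u[0],0])
for e,z in((-75,-12),(-61,-12),(-61,0),(75,0),(75,30),(58,115),(-58,115)):
  for y in(11,-11): print(e,z,y,((proj('side',[p[0],p[1],p[2]-76.7+z]+u*e+n*y)[0]-[240,170])*4.5).round(0))
"
```

```text
t 10.0 pos [604.2  -8.7 233.1] shift cm [-0.05  0.45 -0.11] rot [0.002 0.003 0.001] open 20.9 F [-0.4  0.6 -1.6] j [-0.13  0.44  0.07  1.2  -0.    1.26]
-75 -12 11 [373. 227.]
-75 -12 -11 [340. 222.]
-61 -12 11 [368. 243.]
-61 -12 -11 [335. 237.]
-61 0 11 [368. 229.]
-61 0 -11 [335. 224.]
75 0 11 [317. 387.]
75 0 -11 [281. 381.]
75 30 11 [315. 353.]
75 30 -11 [280. 347.]
58 115 11 [319. 233.]
58 115 -11 [282. 227.]
-58 115 11 [366.  99.]
-58 115 -11 [330.  94.]
```

View pics/s6.png

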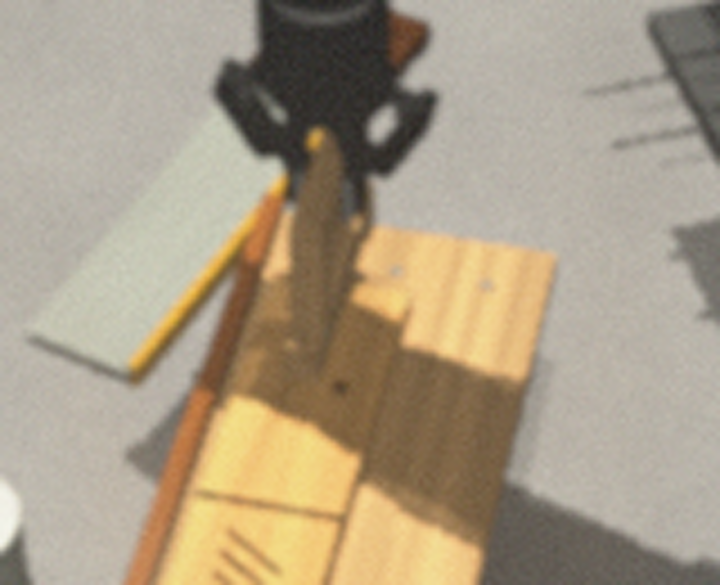

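>>> step_arm --pt "0 0.1 -1.2 0 0 0 255" --pt "0 0.05 -1 0 0 0 255" --pt "0 0 -0.6 0 0 0 255" --pt "0 0 -0.3 0 0 0 255"

```text
clock: 10.45
tool_pos: [605.1, -8.2, 201.6]
tool_rot: [-0.062, 0.702, 0.06, 0.706]
contact_force: [0.4, -0.0, -2.3]
opening: 21.1
```

>>> step_arm --pt "0 0 -0.2 0 0 0 255"

```text
clock: 10.55
tool_pos: [604.9, -8.2, 199.1]
tool_rot: [-0.062, 0.703, 0.06, 0.706]
contact_force: [0.6, 0.0, -1.6]
opening: 21.0
```

>>> step_arm --pt "0 0 -0.2 0 0 0 255"

```text
clock: 10.65
tool_pos: [605.1, -8.5, 197.3]
tool_rot: [-0.063, 0.702, 0.06, 0.706]
contact_force: [-2.4, -4.8, 13.3]
opening: 21.4
```

>>> step_arm --pt "0 0 -0.02 0 0 0 255" --pt "-0.05 0.3 -0.02 0 0 0 255"

```text
clock: 10.85
tool_pos: [605.1, -5.8, 197.8]
tool_rot: [-0.063, 0.702, 0.06, 0.707]
contact_force: [0.7, -0.8, 0.0]
opening: 20.9
```

>>> step_arm --pt "-0.05 0.3 -0.02 0 0 0 255"

```text
clock: 10.95
tool_pos: [604.8, -2.7, 197.8]
tool_rot: [-0.063, 0.702, 0.06, 0.707]
contact_force: [0.6, -0.1, -0.1]
opening: 20.8
```

>>> step_arm --pt "-0.05 0.3 -0.02 0 0 0 255"

```text
clock: 11.05
tool_pos: [604.5, 0.5, 197.8]
tool_rot: [-0.063, 0.702, 0.06, 0.707]
contact_force: [0.2, -2.0, 1.6]
opening: 21.1
```

>>> step_arm --pt "0 0 -0.1 0 0 0 255" --pt "0 0 -0.1 0 0 0 255"

```text
clock: 11.25
tool_pos: [604.8, 0.6, 197.4]
tool_rot: [-0.064, 0.701, 0.059, 0.708]
contact_force: [-3.5, -2.3, 11.9]
opening: 21.4
```

>>> step_arm --pt "0 0 -0.1 0 0 0 255"

```text
clock: 11.35
tool_pos: [604.8, 0.6, 197.5]
tool_rot: [-0.064, 0.701, 0.059, 0.708]
contact_force: [-2.8, -3.0, 11.2]
opening: 21.0
```

>>> step_arm --pt "0 0 -0.05 0 0 0 255"

```text
clock: 11.45
tool_pos: [604.6, 0.8, 197.7]
tool_rot: [-0.064, 0.7, 0.059, 0.708]
contact_force: [-2.1, -1.1, 4.2]
opening: 21.0
```

>>> step_arm --pt "-0.07 0.4 -0.08 0 0 0 255" --pt "-0.07 0.4 -0.08 0 0 0 255" --pt "-0.07 0.4 -0.08 0 0 0 255" --pt "-0.07 0.4 -0.08 0 0 0 255"

```text
clock: 11.85
tool_pos: [604.8, 12.9, 198.3]
tool_rot: [-0.066, 0.698, 0.055, 0.711]
contact_force: [0.4, -8.4, 7.1]
opening: 21.4
```

```bash
python3 -c "
from h import *
goal((590,84,197.5),10.3)"
```

```text
t 11.85 pos [604.8  12.9 198.3] shift cm [-1.48  7.11 -0.08] rot [0.014 0.02  0.007] open 21.4 F [ 0.4 -8.4  7.1] j [-0.09  0.44 -0.01  1.09 -0.01  1.31]
```

>>> step_arm --pt "-0.1 0.4 -0.1 0.005 0.008 0.002 255" --pt "-0.1 0.4 -0.1 0.005 0.008 0.002 255" --pt "-0.1 0.4 -0.1 0.005 0.008 0.002 255" --pt "-0.1 0.4 -0.1 0.004 0.006 0.002 255"

```text
clock: 12.25
tool_pos: [604.9, 23.5, 198.3]
tool_rot: [-0.065, 0.705, 0.06, 0.704]
contact_force: [2.1, -7.8, 4.8]
opening: 21.0
```

```bash
python3 -c "
from h import *
goal((590,84,197.5),10.3)"
```

```text
t 12.25 pos [604.9  23.5 198.3] shift cm [-1.49  6.05 -0.08] rot [ 0.007 -0.     0.003] open 21.0 F [ 2.1 -7.8  4.8] j [-0.08  0.46  0.02  1.12 -0.01  1.32]
```

```bash
python3 -c "
from h import *
t=env.capture('top')[180:300,150:390,::-1];s=env.capture('side')[170:400,230:400,::-1]
cv2.imwrite('pics/s7.png',np.hstack([cv2.resize(t,(520,260),interpolation=2).repeat(1,0) if 0 else np.pad(cv2.resize(t,(480,240),interpolation=2),((0,160),(0,0),(0,0))),cv2.resize(s,(296,400),interpolation=2)]))
cv2.imwrite('pics/t7.png',env.capture('top')[:,:,::-1])"
```

View pics/s7.png

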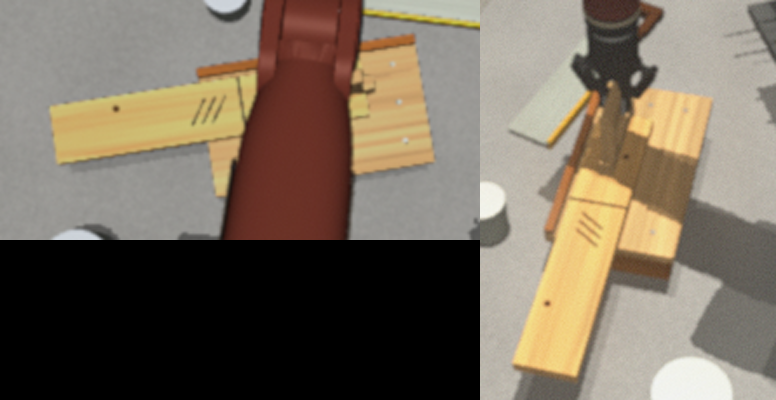

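```bash
cat >> h.py <<'E'
def scan(im,P0,d,L,level=None):
    """first position (mm) along d from P0 where saturation falls below mid level; None if flat"""
    s=np.arange(0,L,0.5); uv=proj("top",np.array(P0)+s[:,None]*np.array(d)).astype(np.float32)
    v=cv2.remap(im,uv[:,:1],uv[:,1:],cv2.INTER_LINEAR).ravel()
    m=(v[:20].mean()+v[-20:].mean())/2; i=np.where(v<m)[0]
    return s[i[0]] if len(i) and v[:20].mean()-v[-20:].mean()>20 else np.nan
def measure(yend):
    """plank outer end near world y=yend: prints yaw of plank/stand and line clearance"""
    im=env.capture("top"); S=cv2.GaussianBlur(cv2.cvtColor(im,cv2.COLOR_RGB2HSV)[:,:,1],(3,3),0).astype(np.float32)
    a=np.radians(100.5);u=np.array([np.cos(a),np.sin(a),0]);n=np.array([u[1],-u[0],0]) # n: towards +x
    c=np.array([531.6,yend,120.]) if 0 else np.array([581-.185*(yend-129),yend,120.])
    E=np.array([b for k in range(-30,31,6) for b in [c+n*k-u*40] for b in [b+u*scan(S,b,u,80)]])
    A=np.array([b+n*scan(S,b,n,80) for k in range(20,110,10) for b in [c-u*k]])
    B=np.array([b-n*scan(S,b,-n,80) for k in range(20,110,10) for b in [c-u*k]])
    G=np.array([b+u*scan(S,b,u,60) for x in range(460,522,6) for b in [np.array([x,178-.182*(442-x)*-1,100.])-u*30]])
    ang=lambda Q:np.degrees(np.arctan2(*np.polyfit(Q[:,0],Q[:,1],1)[:1],1)) 
    angy=lambda Q:90-np.degrees(np.arctan(np.polyfit(Q[:,1],Q[:,0],1)[0]))
    for nm,Q in zip("EABG",(E,A,B,G)): print(nm,np.isnan(Q[:,0]).sum(),"nan")
    E,A,B,G=[Q[~np.isnan(Q[:,0])] for Q in(E,A,B,G)]
    print("end ang",ang(E)+90,"sides",angy(A),angy(B),"stand",ang(G)+90,"width",(A.mean(0)-B.mean(0))@n)
    w=(A.mean(0)+B.mean(0))/2; print("centreline lateral offset vs stand frame",(w-[581,129,120])@n)
    print("line clearance (outer end-290)",(E.mean(0)-G.mean(0))@u-290)
E
python3 - <<'E'
from h import *
im=cv2.imread("pics/t7.png")[:,:,::-1].copy()
env.capture=lambda n:im
B=lambda L:np.array(L,float)/2+[150,180]
e=onz("top",B([(52,107),(58,162),(238,77),(246,137)]),120);print(e.round(1))
measure(e[:2].mean(0)[1])
im0=cv2.imread("pics/top0.png")[:,:,::-1].copy(); env.capture=lambda n:im0
measure(414.4)
E
```

```text
[[570.  433.7 120. ]
 [486.4 420.2 120. ]
 [623.5 152.5 120. ]
 [531.8 137.  120. ]]
E 0 nan
A 0 nan
B 0 nan
G 0 nan
end ang 100.36837530240764 sides 100.35584439552073 100.2125117009537 stand 56.07470637045119 width 92.22222222222237
centreline lateral offset vs stand frame 2.265985984725747
line clearance (outer end-290) -34.05413717604475
E 0 nan
A 0 nan
B 0 nan
G 3 nan
end ang 100.32464709237942 sides 100.16525541084715 100.0211228019005 stand 96.74415533931821 width 91.77777777777779
centreline lateral offset vs stand frame 2.0395875554342435
line clearance (outer end-290) -75.53336828401979
```

```bash
cat > m.py <<'E'
from h import *
import sys
def endu(im,yend):
    S=cv2.GaussianBlur(cv2.cvtColor(im,cv2.COLOR_RGB2HSV)[:,:,1],(3,3),0).astype(np.float32)
    a=np.radians(100.5);u=np.array([np.cos(a),np.sin(a),0]);n=np.array([u[1],-u[0],0])
    c=np.array([581-.185*(yend-129),yend,120.])
    f=lambda d,ks,o:np.array([b+d*scan(S,b,d,80) for k in ks for b in [c+o*k-(d*40 if o is n else 0)]])
    E=f(u,range(-30,31,6),n);A=f(n,range(-110,-10,10),u)
    V=S*0+cv2.cvtColor(im,cv2.COLOR_RGB2GRAY)
    L=[]
    for k in(-30,-25,-20,-15):  # dark line across plank, on its free side
        b=c+n*k-u*330; s=np.arange(0,80,.5); uv=proj("top",b+s[:,None]*u).astype(np.float32)
        v=cv2.remap(V,uv[:,:1],uv[:,1:],cv2.INTER_LINEAR).ravel(); w=np.clip(np.median(v)-10-v,0,None); L.append((b+u*s[v.argmin()])@u)
    return (E@u).mean(),90-np.degrees(np.arctan(np.polyfit(A[:,1],A[:,0],1)[0])),np.round(L,1)
im0=cv2.imread("pics/top0.png")[:,:,::-1].copy()
e0,a0,L0=endu(im0,414.4)
def now(yend,im=None):
    e,a,L=endu(env.capture("top") if im is None else im,yend); print("by end:",round(-75.9+e-e0,1),"yaw",a.round(2),"(start",a0.round(2),") line-edge from line px:",L-(L0.mean()+75.9),L0)
    s=env.state(); goal((590,84,197.5),10.3)
E
python3 -c "
from m import *
now(427,cv2.imread('pics/t7.png')[:,:,::-1].copy())"
```

```text
by end: -60.7 yaw 100.31 (start 100.15 ) line-edge from line px: [-64.35 -67.85 -71.85 -72.85] [23.2 22.7 24.2 23.7]
t 12.4 pos [604.9  23.8 198.3] shift cm [-1.49  6.02 -0.08] rot [ 0.007 -0.     0.002] open 20.7 F [ 0.9 -5.8  6.1] j [-0.08  0.46  0.02  1.12 -0.01  1.32]
```

>>> step_arm --pt "-0.15 0.45 -0.12 0.002 0.001 0.001 255" --pt "-0.15 0.45 -0.12 0.003 0.002 0.001 255" --pt "-0.15 0.45 -0.12 0.003 0.003 0.001 255" --pt "-0.15 0.45 -0.12 0.003 0.003 0 255" --pt "-0.15 0.45 -0.12 0.003 0.003 0 255"

```text
clock: 12.9
tool_pos: [603.5, 37.2, 198.3]
tool_rot: [-0.066, 0.704, 0.057, 0.705]
contact_force: [0.6, -9.2, 5.9]
opening: 21.2
```

```bash
python3 -c "
from m import *
goal((590,84,197.5),10.3)"
```

```text
t 12.9 pos [603.5  37.2 198.3] shift cm [-1.35  4.68 -0.08] rot [0.012 0.003 0.005] open 21.2 F [ 0.6 -9.2  5.9] j [-0.05  0.46  0.01  1.12 -0.01  1.34]
```

>>> step_arm --pt "-0.2 0.45 -0.13 0.005 0.002 0.002 255" --pt "-0.2 0.45 -0.13 0.005 0.003 0.002 255" --pt "-0.2 0.45 -0.13 0.005 0.003 0.001 255" --pt "-0.2 0.45 -0.13 0.005 0.003 0.001 255" --pt "-0.2 0.45 -0.13 0.005 0.003 0.001 255" --pt "-0.2 0.45 -0.13 0.005 0.003 0.001 255"

```text
clock: 13.5
tool_pos: [600.3, 53.7, 198.2]
tool_rot: [-0.064, 0.702, 0.06, 0.707]
contact_force: [1.4, -9.2, 6.6]
opening: 21.6
```

```bash
python3 -c "
from m import *
now(455)"
```

```text
by end: -30.7 yaw 100.34 (start 100.15 ) line-edge from line px: [-33.35 -34.35 -37.85 -41.85] [23.2 22.7 24.2 23.7]
t 13.55 pos [600.2  54.  198.3] shift cm [-1.02  3.   -0.08] rot [0.005 0.007 0.003] open 21.2 F [ 1.7 -8.1  7.4] j [-0.03  0.45 -0.    1.11 -0.    1.37]
```

>>> step_arm --pt "-0.2 0.45 -0.14 0.004 0.004 0.002 255" --pt "-0.2 0.45 -0.14 0.004 0.004 0.002 255" --pt "-0.2 0.45 -0.14 0.004 0.004 0.001 255" --pt "-0.2 0.45 -0.14 0.004 0.004 0.001 255" --pt "-0.2 0.45 -0.14 0.004 0.004 0.001 255" --pt "-0.2 0.45 -0.14 0.004 0.004 0.001 255" --pt "-0.2 0.45 -0.14 0.004 0.004 0.001 255" --pt "-0.2 0.45 -0.14 0.004 0.004 0.001 255"

```text
clock: 14.35
tool_pos: [596.8, 74.4, 198.3]
tool_rot: [-0.065, 0.703, 0.06, 0.706]
contact_force: [1.4, -10.0, 7.4]
opening: 21.0
```

```bash
python3 -c "
from m import *
now(480)
cv2.imwrite('pics/t8.png',cv2.resize(env.capture('top')[180:300,130:370,::-1],(800,400),interpolation=2))"
```

```text
by end: -9.6 yaw 100.62 (start 100.15 ) line-edge from line px: [ -8.95 -12.45 -13.45 -14.45] [23.2 22.7 24.2 23.7]
t 14.4 pos [596.7  74.8 198.3] shift cm [-0.67  0.92 -0.08] rot [0.006 0.006 0.003] open 21.0 F [ 2.3 -9.1  7.7] j [ 0.01  0.45 -0.    1.11 -0.01  1.4 ]
```

View pics/t8.png

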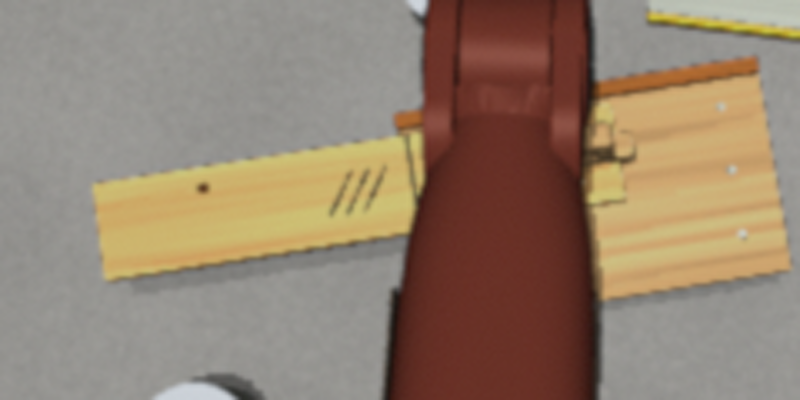

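>>> step_arm --pt "-0.2 0.45 -0.14 0.004 0.004 0.002 255" --pt "-0.2 0.45 -0.14 0.004 0.004 0.002 255" --pt "-0.2 0.45 -0.14 0.004 0.004 0.001 255" --pt "-0.2 0.45 -0.14 0.004 0.004 0.001 255"

```text
clock: 14.85
tool_pos: [595.1, 85.0, 198.3]
tool_rot: [-0.065, 0.703, 0.06, 0.706]
contact_force: [1.8, -10.3, 7.3]
opening: 21.1
```

```bash
python3 -c "
from m import *
now(488)
p=onz('top',np.array([(408,135),(418,200)])/3.3333+[130,180],120)
a=np.radians(100.4);u=np.array([np.cos(a),np.sin(a),0])
print('t8 line:',(p-[441.8,180.5,0])@u,(p-[635.5,216.1,0])@u)
print(R.from_quat(env.state()['tool_rot']).as_matrix()[:,0])"
```

```text
by end: 1.0 yaw 100.36 (start 100.15 ) line-edge from line px: [ 3.25 -0.25 -1.25 -1.75] [23.2 22.7 24.2 23.7]
t 14.9 pos [595.   85.4 198.2] shift cm [-0.5  -0.14 -0.07] rot [0.006 0.005 0.002] open 21.1 F [ 1.9 -9.   8. ] j [ 0.02  0.45 -0.    1.11 -0.01  1.42]
t8 line: [-9.42364272 -9.91874856] [-9.47222864 -9.96733448]
[ 0.00502404 -0.00620805 -0.99996811]
```

>>> step_arm --pt "-0.15 0.45 -0.14 0.004 0.004 0.002 255" --pt "-0.15 0.45 -0.14 0.004 0.004 0.002 255" --pt "-0.1 0.35 -0.14 0.002 0.002 0.001 255" --pt "0 0.05 -0.14 0 0 0 255" --pt "0 0 -0.14 0 0 0 255"

```text
clock: 15.4
tool_pos: [595.3, 91.1, 198.0]
tool_rot: [-0.068, 0.702, 0.059, 0.706]
contact_force: [-4.5, -2.6, 12.9]
opening: 21.3
```

```bash
python3 -c "
from m import *
now(496)
s=env.capture('side');cv2.imwrite('pics/s9.png',np.hstack([cv2.resize(env.capture('top')[180:300,110:350,::-1],(500,250),interpolation=2),cv2.resize(s[170:300,240:400,::-1],(300,250),interpolation=2)]))
goal((590,84,197.5),10.3)"
```

```text
by end: 7.6 yaw 100.92 (start 100.15 ) line-edge from line px: [12.35  8.85  7.85  4.35] [23.2 22.7 24.2 23.7]
t 15.45 pos [595.3  91.1 198. ] shift cm [-0.53 -0.71 -0.05] rot [0.012 0.008 0.   ] open 20.8 F [-4.6 -4.4 10.8] j [ 0.04  0.45 -0.    1.11 -0.01  1.43]
t 15.55 pos [595.3  91.1 198. ] shift cm [-0.53 -0.71 -0.05] rot [0.012 0.007 0.   ] open 21.1 F [-3.5 -2.7 11.5] j [ 0.04  0.45 -0.    1.11 -0.01  1.43]
```

View pics/s9.png

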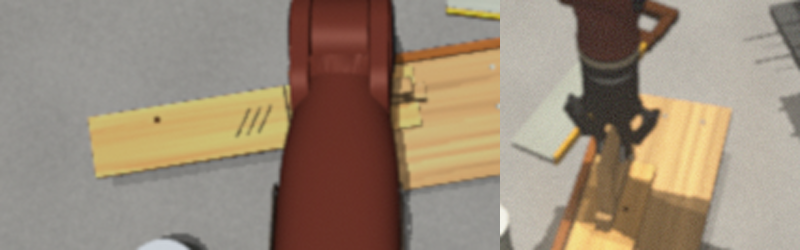

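The outer end puts the line about 7.6 mm past the edge, with roughly 12 N pressing and steady readings. I'm handing it in.

```bash
python3 -c "
from workcell import env
print(env.close_job()); print(env.state()['contact_force'],env.state()['opening'])"
```

```text
the job is handed in; nothing more can be done
None
the job is handed in; nothing more can be done
```

I lifted the shoe off its hook, set it on the plank's tail with the heel behind the end, and slid the plank out along the stand while pressing down. I handed the job in at 15.6 s, still gripping the shoe and pressing. No verdict was reported.

**Last checks:**
- **Cut line:** about 7.6 mm beyond the stand's edge. I measured this from the plank's outer end. Direct readings of the line pixels ranged from 4 to 12 mm because the arm half hid the line. About 17 mm earlier in the slide, picking the line by hand agreed with the outer-end figure (-9.6 and -9.7 mm).
- **Parallel:** the plank's direction read 100.9° against about 100.5° for the stand, well inside 0.06 rad.
- **Pressing and grip:** the wrist force showed 11 to 13 N downward on the tail. The jaws were closed at 21 mm on the shoe, and the pose was steady over the last readings.
- **Flatness:** I did not measure the plank's tilt. It looked flat in the last pictures, and the tool height stayed within about 1 mm through the slide.

**What went wrong on the way:**
- My first descent onto the shoe stopped about 18 mm too high and gripped it too shallowly. I opened the fingers and gripped again at the right depth.
- The shoe also drifted a few mm sideways on the plank, but the plank kept its direction.
- I never aimed for the mallet, saw or tins, and no contact showed on the tool, but I did not measure their positions at the end.

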